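# Lift the plate carrier out of the incubation jar and hold it level

## Robot

A 6-joint arm with a two-finger parallel gripper is mounted at the origin on the work surface. World frame = base frame: x ahead of the robot, y to its left, z up, the work surface at z = 0. Lengths are in m, angles in rad, forces in N, time in s.
With the tool pointing down it reaches from about 0.35 to 0.85 m from the base axis. Payload 8.1 kg.
Tool frame: the origin (TCP) lies on the mounting face of the last link; the fingertips stand 186 mm ahead of it and the grasp point (between the pads) lies 167 mm ahead of it; z points along the fingers, y is the line along which they close (so a half turn about z gives the same grasp; the last joint's range is limited). The gripper opens to 93 mm and grips with 3 to 60 N. Pads are 15 mm wide; open, the fingers measure 128 mm over their backs; the gripper's body (75 mm by 188 mm) begins 65 mm behind the grasp point.
Start: joints at [-1.294, 0.13, 1.488, -0, 1.523, -0.085], TCP at [0.212, -0.561, 0.405] pointing down, gripper open.
Joint ranges: [-2.96, 2.96], [-0.89, 2.26], [0.02, 2.5], [-1.34, 4.48], [0, 2.73], [-2.66, 2.66]. Speed limits (rad/s): [2.39, 2.39, 2.79, 3.14, 3.14, 3.14].

## Interface

Orientations are given as a rotation vector (axis times angle).
In Python, from plant import read_state, read_camera, camera_params, close_job gives the robot as it stands. The module is installed in compiled form; this text tells all that it offers.
- The arm moves only by the tool servo_tool, never from a script. Its argument "increments" is a list of rows, each an object with "slide": the shift along the tool's x, y, z in mm, a list of three; "dr": the turn, a rotation vector about the tool's x, y, z in rad, a list of three; "jaw": the closure, from 0 (fully open) to 1 (shut). In form: [{"slide": [x, y, z], "dr": [ax, ay, az], "jaw": jaw}, ...]. A call has 1 to 20 rows; each row is the pose to reach, as a shift and turn from the pose commanded when the call began, along the tool's axes at that moment; what a row does not reach only later rows make up. A row lasts 1/10 s, in which the tool goes at most 50 mm and 8.59 degrees, less where a joint would pass 70% of its speed; a pose out of reach is approached as far as the arm can. A call with a gripper value outside its range is refused whole. The fingers move at their own pace and stop on an object; "force" is the grip in N (left out, the last holds). Time passes only in rows, so rows that repeat a pose let the fingers close. It gives the time, the measured TCP pose, the force, the opening and the grip force at its end, in the units of the state.
- read_state(): the state, without advancing time (a new reading comes with each control period).
- read_camera(name): name is "side" or "top"; returns (picture, depth): 400x640x3 uint8, red, green, blue; 400x640 float32, m along the optical axis (not along the pixel's ray), 0 where there is no reading.
- camera_params(name): a dict with "fx", "fy", "cx", "cy" (pixels), "rvec" (rotation vector, rad) and "tvec" (3), from world to camera coordinates, as OpenCV has them. Camera axes: x right, y down, z forward; pixel columns grow to the right and rows downward; lengths in m; the calibration is good to about 2 mm. A picture is of the moment at which its call begins. camera_params takes no time and is no camera call.
- close_job(): hands the job in; it is judged then, once.
The state is a dict: "t": time; "q": joint angles; "dq": joint speeds; "joint_torque": joint torques, N m; "tool_pos": TCP position; "orientation": TCP orientation; "force": force on the tool from outside, world axes, zero at the start; "wrist_torque": the same for the moment, N m; "opening": finger opening in m; "gripper_force": force on a finger pad.
Only numpy, scipy, OpenCV 4.12 (cv2) and the standard library are available. Lean on these libraries where they do the work, as an engineer would, in place of code of your own. Each camera call takes 0.05 s, during which the arm holds its last target. There are 200 camera calls.

## Task

Take the lid off the incubation jar and set it down gently, flat on free bench and clear of everything. Then take the plate carrier by the middle of its bar, lift it out of the jar with its four plates still stacked on it, and finish while still holding it in the gripper, steady and level over the jar, its base about 5 cm above the jar's rim, so that I can look at the plates. Never tip the carrier, leave the jar standing where it is and leave the other things on the bench alone.

Things in the scene. Friction and masses are not known exactly. Their poses are not given: they have to be found in the camera images.
- jar: Clear round incubation jar, open at the top, loose on the bench, 0.45 kg: outside diameter 124, inside diameter 116, height 85, floor 5 thick (mm). Three small steel clips hang undone on its outside below the rim. Origin: centre of its underside; z up. It starts with the lid on it and the carrier standing inside on its floor.
- lid: Loose deep aluminium lid, 0.19 kg, no catch or seal: 138 mm across its skirt, 60 mm high without the knob, hollow underneath. On the jar its skirt reaches 6 mm down outside the jar's rim with 2 mm of play. Origin: centre of its lower edge (on the bench z = 0; on the jar 79 mm up); z up. The carrier's bar stands up inside it, so it must rise 60 mm straight up before it moves sideways.
- lid_knob (a point): Point on the axis of the lid's black round knob, 84 mm above the lid's origin: the place to grip. The knob is 32 mm in diameter, from 68 to 96 mm above the lid's origin, on a 24 mm neck from 60 to 68 mm.
- carrier: Stainless-steel plate carrier, loose, 0.24 kg (0.38 kg with its plates): a round tray 101 mm in diameter with a 7 mm rim, two upright straps at y = +49 and -49 mm (14 mm wide in x, 3 mm thick), and a round bar joining their tops. Origin: centre of the tray's underside; z up; the bar runs along its y axis. In the jar its origin is 5 mm above the bench, with about 7 mm of play all round.
- carrier_bar (a point): Middle of the carrier's bar, on its axis, 115 mm above the carrier's origin: the place to grip, across the bar. The bar is round, 12 mm in diameter, 101 mm long along the carrier's y; its axis is 35 mm above the jar's rim and 52 mm above the top plate. Below it is open between the straps.
- plate0: One of the four loose closed 90 mm plates on the carrier, 15 mm high, 34 g, amber agar under a clear lid; origin at the centre of its underside. As it starts and must stay: its underside is 3 mm above the carrier's origin.
- plate1: One of the four loose closed 90 mm plates on the carrier, 15 mm high, 34 g, amber agar under a clear lid; origin at the centre of its underside. As it starts and must stay: its underside is 18 mm above the carrier's origin.
- plate2: One of the four loose closed 90 mm plates on the carrier, 15 mm high, 34 g, amber agar under a clear lid; origin at the centre of its underside. As it starts and must stay: its underside is 33 mm above the carrier's origin.
- plate3: One of the four loose closed 90 mm plates on the carrier, 15 mm high, 34 g, amber agar under a clear lid; origin at the centre of its underside. As it starts and must stay: its underside is 48 mm above the carrier's origin.
- lamp: Bystander: glass spirit lamp with brass collar, unlit, 76 mm in diameter, 98 mm high; origin under its centre.
- pot: Bystander: white plastic pot of wooden swab sticks, 86 mm in diameter, 110 mm high, the sticks up to 155 mm and leaning out no more than 45 mm from the axis; origin under its centre.
- loose_plate: Bystander: a single closed plate on the bench, 90 mm in diameter, 15 mm high; origin under its centre.
- marker: Bystander: marker pen lying along its x axis, 136 mm long, 18 mm thick; origin under its middle.
- snuffer: Bystander: small glass snuffer cap of the lamp, 40 mm in diameter, 38 mm high; origin under its centre.
Not all that is in view belongs to the job. What is shaped like the jar but red is not meant.

How it is judged:
By the outcome, as a careful person would: the job done as asked, in the order asked, and still so for the second after the job is handed in, while the arm keeps its last pose, push and grip.
It also fails if it takes over 58 s, if anything falls off the work surface, if the arm or the gripper's body presses on something with over 40 N, if the wrist force passes 120 N, or if a joint passes its speed limit or range.

## Working session

There is one attempt and no reset: what is moved stays moved. The work goes in short steps, Python scripts to look and compute and a tool call to move; the robot and the scene stay as the last step left them, time stands still between calls to the robot, and variables do not carry over. Pictures are saved under pics/ and viewed, at most 10 in all, crops included, and the job is handed in when it is done.

Besides the shell and the picture viewer there is one more tool, called by a JSON object that holds its "op" and its "data". servo_tool: Moves the arm, as the interface text tells. Its arguments: {"type":"object","properties":{"increments":{"type":"array"},"force":{"type":"number"}},"required":["increments"]}

```bash
mkdir -p pics; cat > h.py <<'E'
import numpy as np, cv2
from plant import *
def cam(n):
    p=camera_params(n); R=cv2.Rodrigues(np.array(p['rvec'],float))[0]; return p,R,np.array(p['tvec'],float).ravel()
def world(n,u,v,d):
    p,R,t=cam(n); c=np.array([(u-p['cx'])/p['fx']*d,(v-p['cy'])/p['fy']*d,d]); return R.T@(c-t)
def plane(n,u,v,z):
    p,R,t=cam(n); r=R.T@np.array([(u-p['cx'])/p['fx'],(v-p['cy'])/p['fy'],1]); o=-R.T@t; return o+r*(z-o[2])/r[2]
def cloud(n,D):
    p,R,t=cam(n); v,u=np.indices(D.shape); c=np.stack([(u-p['cx'])/p['fx']*D,(v-p['cy'])/p['fy']*D,D],-1); W=(c-t)@R; W[D==0]=np.nan; return W
def proj(n,P):
    p,R,t=cam(n); c=R@np.array(P)+t; return c[0]/c[2]*p['fx']+p['cx'],c[1]/c[2]*p['fy']+p['cy']
def shot(n,tag):
    I,D=read_camera(n); cv2.imwrite(f'pics/{tag}.png',I[...,::-1]); np.save(f'{tag}.npy',D); return I,D
E
python3 - <<'E'
from h import *
for n in('top','side'):
    shot(n,n+'0'); p,R,t=cam(n); print(n,p['fx'],-R.T@t,R[2])
s=read_state(); print(s)
E
```

```text
top 422.51479368068226 [0.30157198 0.01099461 1.2622774 ] [ 0.22166408 -0.01663203 -0.97498124]
side 513.0595767832715 [ 0.32262281 -1.02751554  0.77265108] [ 0.2076493   0.82387573 -0.52736187]
{'t': 0.1, 'q': array([-1.29439499e+00,  1.31087964e-01,  1.48918202e+00,  5.14477441e-06,
        1.52299221e+00, -8.54146084e-02]), 'dq': array([-0.0025598 , -0.00169549, -0.00166877, -0.00242658,  0.0011868 ,
        0.00194949]), 'joint_torque': array([ 4.82086198e-04, -5.61337495e+01, -4.93097341e+01,  7.68106082e-02,
        2.90867407e-02, -7.52934670e-05]), 'tool_pos': array([ 0.21234072, -0.56094787,  0.4037843 ]), 'orientation': array([-3.08868893e+00, -5.64944664e-01,  2.41889529e-04]), 'force': array([ 0.04294144, -0.34879851, -0.90476284]), 'wrist_torque': array([-0.04809467,  0.00662656,  0.00177547]), 'gripper_force': 0.0, 'opening': 0.09307301391213627}
```

View pics/top0.png

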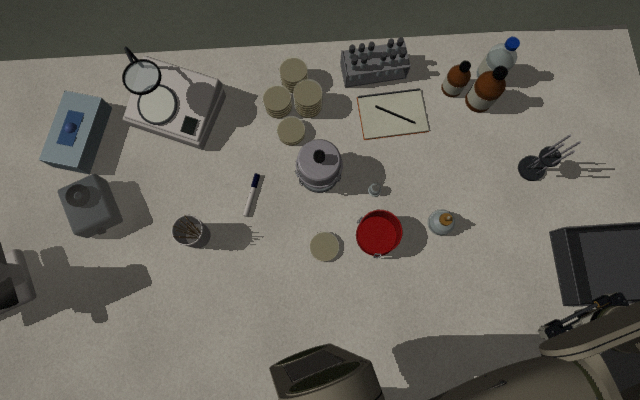

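View pics/side0.png

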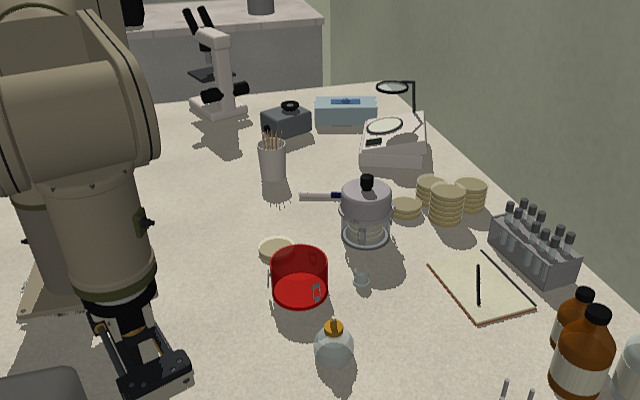

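In the top view the jar with its grey lid is at (319,165), with the black knob at (320,156). The other candidates are the red jar (379,233), the lamp (443,221) and the pot (188,230); none of them has a grey lid with a black knob. In the side view the jar is at (366,210) and the knob at (367,183). I'll measure these and check with a close crop.

```bash
python3 - <<'E'
from h import *
out=[]
for n,(u0,v0,u1,v1) in (('top',(308,146,332,166)),('side',(352,170,382,196))):
    I=cv2.imread(f'pics/{n}0.png'); D=np.load(n+'0.npy'); W=cloud(n,D)
    m=np.zeros(D.shape,np.uint8); m[v0:v1,u0:u1]=(I[v0:v1,u0:u1].max(-1)<60)
    v,u=np.nonzero(m); print(n,u.min(),u.max(),v.min(),v.max(),len(u))
    P=W[v,u]; top=P[P[:,2]>.168]; print(' knob z',np.nanpercentile(P[:,2],[5,50,95]),'top face mid',(np.nanmin(top,0)+np.nanmax(top,0))/2,len(top))
    # lid top flat and lid walls
    Z=W[...,2]
    q=W[(Z>.13)&(Z<.146)]; q=q[(abs(q[:,0]-np.nanmedian(top[:,0]))<.09)&(abs(q[:,1]-np.nanmedian(top[:,1]))<.09)]
    c,r=cv2.minEnclosingCircle(q[:,:2].astype(np.float32)); print(' lid disc',c,r,len(q))
    I2=cv2.resize(I[v0-60:v1+80,u0-70:u1+70],None,fx=2.8,fy=2.8,interpolation=cv2.INTER_CUBIC); out.append(cv2.resize(I2,(400,440)))
cv2.imwrite('pics/crop.png',np.hstack(out))
for nm,u,v,z in(('red',379,233,.085),('loose',325,246,.015),('lamp',443,221,.09),('pot',188,228,.11),('markA',257,176,.015),('markB',248,213,.015),('snuf',375,189,.03),('stack',291,130,.03),('stack2',308,97,.08),('free',265,290,0),('notebook',362,136,0)):
    print(nm,plane('top',u,v,z).round(3))
# free bench: height map holes
W=cloud('top',np.load('top0.npy')); Z=W[...,2]
H=((Z>.012)).astype(np.uint8)
for x in np.arange(.3,.75,.04):
    print(round(x,2),[ (lambda m: 'x' if H[m].any() else '.')((np.hypot(W[...,0]-x,W[...,1]-y)<.10)) for y in np.arange(.44,-.5,-.04)])
E
```

```text
top 313 331 150 164 183
 knob z [0.13753522 0.17272617 0.17867608] top face mid [ 0.68616049 -0.01665178  0.1746193 ] 102
 lid disc (0.6881443858146667, -0.017249342054128647) 0.062312815338373184 1308
side 360 373 174 191 196
 knob z [0.14243729 0.16662587 0.17796147] top face mid [ 0.68704469 -0.02282105  0.17376218] 93
 lid disc (0.6855880618095398, -0.024768097326159477) 0.06326328217983246 1032
red [ 0.476 -0.173  0.085]
loose [ 0.459 -0.021  0.015]
lamp [ 0.498 -0.356  0.09 ]
pot [0.522 0.356 0.11 ]
markA [0.688 0.173 0.015]
markB [0.574 0.204 0.015]
snuf [ 0.619 -0.183  0.03 ]
stack [0.826 0.06  0.03 ]
stack2 [0.908 0.001 0.08 ]
free [0.343 0.163 0.   ]
notebook [ 0.803 -0.163  0.   ]
0.3 ['.', '.', '.', '.', '.', '.', '.', '.', '.', '.', 'x', 'x', 'x', 'x', '.', '.', '.', '.', 'x', 'x', 'x', 'x', 'x', 'x']
0.34 ['.', '.', '.', '.', '.', '.', '.', '.', '.', '.', 'x', 'x', 'x', 'x', 'x', 'x', 'x', 'x', '.', '.', '.', '.', 'x', 'x']
0.38 ['.', '.', 'x', '.', '.', '.', '.', '.', '.', 'x', 'x', 'x', 'x', 'x', 'x', 'x', 'x', 'x', 'x', 'x', 'x', 'x', '.', '.']
0.42 ['x', 'x', 'x', '
[... 409 characters left out ...]
, 'x', 'x', 'x', 'x', 'x', 'x', 'x', 'x', 'x', 'x', 'x', 'x', 'x', 'x']
0.58 ['x', 'x', 'x', 'x', 'x', 'x', 'x', 'x', 'x', 'x', 'x', 'x', 'x', 'x', 'x', 'x', 'x', 'x', 'x', 'x', 'x', 'x', 'x', 'x']
0.62 ['x', 'x', 'x', 'x', 'x', 'x', 'x', 'x', 'x', 'x', 'x', 'x', 'x', 'x', 'x', 'x', 'x', 'x', 'x', 'x', 'x', 'x', 'x', '.']
0.66 ['.', '.', '.', '.', 'x', 'x', 'x', 'x', 'x', 'x', 'x', 'x', 'x', 'x', 'x', 'x', 'x', 'x', 'x', '.', '.', '.', '.', '.']
0.7 ['.', '.', 'x', 'x', 'x', 'x', 'x', 'x', 'x', 'x', 'x', 'x', 'x', 'x', 'x', 'x', 'x', 'x', '.', '.', '.', '.', '.', '.']
0.74 ['x', 'x', 'x', 'x', 'x', 'x', 'x', 'x', 'x', 'x', 'x', 'x', 'x', 'x', 'x', 'x', 'x', 'x', 'x', 'x', 'x', 'x', 'x', '.']
```

View pics/crop.png

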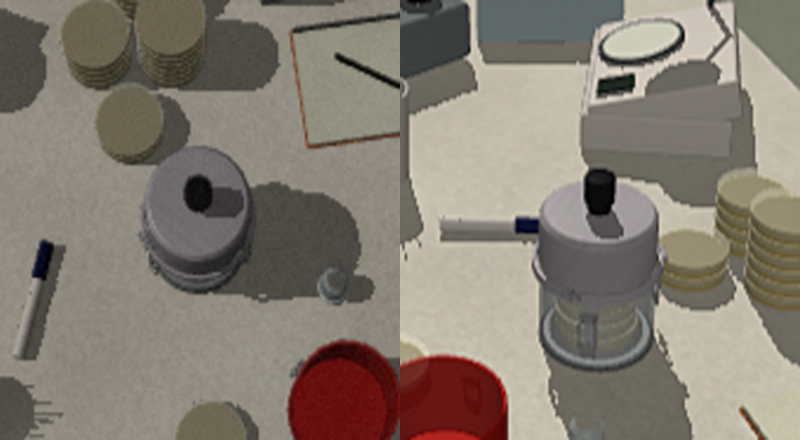

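Both views agree: it is the clear jar with an aluminium lid, black knob and plates inside, not the red one. The lid centre is at about (0.687, -0.020). I'll set the lid down at (0.42, 0.18).

```bash
cat >> h.py <<'E'
from scipy.spatial.transform import Rotation as Ro
def goto(p,yaw):  # tool-down pose, tool y at world angle yaw (deg)
    s=read_state(); R=Ro.from_rotvec(s['orientation']); a=np.radians(yaw); y=np.array([np.cos(a),np.sin(a),0]); z=np.array([0,0,-1.])
    T=Ro.from_matrix(np.stack([np.cross(y,z),y,z],1)); m=R.as_matrix(); print('t',s['t'],'tool x,y,z',m.T.round(4).tolist(),'pos',s['tool_pos'].round(4))
    print('slide',(R.inv().apply(np.array(p)-s['tool_pos'])*1000).round(1),'dr',(R.inv()*T).as_rotvec().round(4),'F',s['force'].round(2),s['gripper_force'],s['opening'])
E
python3 -c "
from h import *
goto([.687,-.020,.405],0)"
```

```text
t 0.1 tool x,y,z [[0.9353, 0.354, 0.0001], [0.354, -0.9353, -0.0017], [-0.0005, 0.0016, -1.0]] pos [ 0.2123 -0.5609  0.4038]
slide [ 6.354e+02 -3.379e+02 -6.000e-01] dr [-1.400e-03 -1.100e-03 -1.209e+00] F [ 0.04 -0.35 -0.9 ] 0.0 0.09307301391213627
```

{"op": "servo_tool", "data": {"increments": [{"slide": [635,-338,0],"dr": [0,0,-1.21],"jaw": 0},{"slide": [635,-338,0],"dr": [0,0,-1.21],"jaw": 0},{"slide": [635,-338,0],"dr": [0,0,-1.21],"jaw": 0},{"slide": [635,-338,0],"dr": [0,0,-1.21],"jaw": 0},{"slide": [635,-338,0],"dr": [0,0,-1.21],"jaw": 0},{"slide": [635,-338,0],"dr": [0,0,-1.21],"jaw": 0},{"slide": [635,-338,0],"dr": [0,0,-1.21],"jaw": 0},{"slide": [635,-338,0],"dr": [0,0,-1.21],"jaw": 0},{"slide": [635,-338,0],"dr": [0,0,-1.21],"jaw": 0},{"slide": [635,-338,0],"dr": [0,0,-1.21],"jaw": 0},{"slide": [635,-338,0],"dr": [0,0,-1.21],"jaw": 0},{"slide": [635,-338,0],"dr": [0,0,-1.21],"jaw": 0},{"slide": [635,-338,0],"dr": [0,0,-1.21],"jaw": 0},{"slide": [635,-338,0],"dr": [0,0,-1.21],"jaw": 0},{"slide": [635,-338,0],"dr": [0,0,-1.21],"jaw": 0},{"slide": [635,-338,0],"dr": [0,0,-1.21],"jaw": 0},{"slide": [635,-338,0],"dr": [0,0,-1.21],"jaw": 0},{"slide": [635,-338,0],"dr": [0,0,-1.21],"jaw": 0}]}}

```text
t: 1.9
tool_pos: [0.6861, -0.0213, 0.4045]
orientation: [-2.221, -2.221, 0.001]
force: [-0.4, -0.0, -0.5]
opening: 0.093
gripper_force: 0.0
```

```bash
python3 - <<'E'
from h import *
goto([.687,-.020,.330],0)
I,D=shot('side','side1'); cv2.imwrite('pics/c1.png',cv2.resize(I[60:280,230:500,::-1],None,fx=2.6,fy=2.6,interpolation=cv2.INTER_CUBIC))
E
```

```text
t 1.9 tool x,y,z [[0.0, 1.0, -0.0003], [1.0, -0.0, -0.0008], [-0.0008, -0.0003, -1.0]] pos [ 0.6861 -0.0213  0.4045]
slide [ 1.4  0.9 74.5] dr [-0.0008  0.0003 -0.    ] F [-0.44 -0.04 -0.55] 0.0 0.09301899140949874
```

View pics/c1.png

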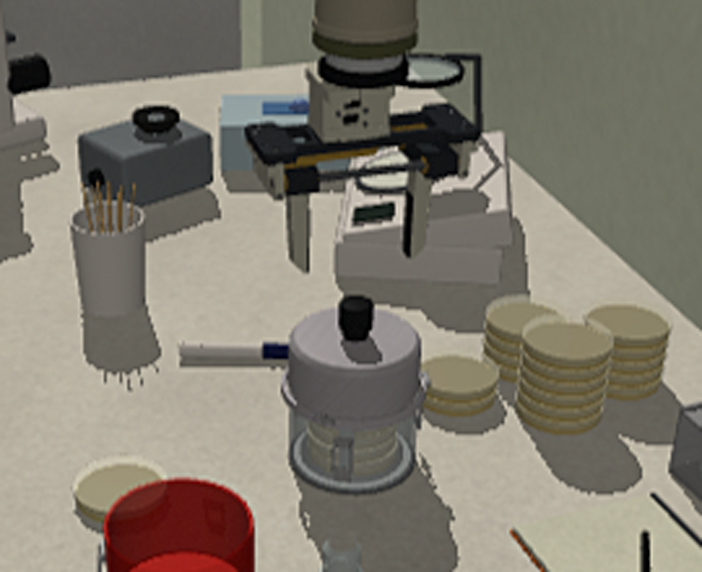

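The open fingers straddle the knob (crop 355,318) with the closing line along x. Next I'll descend and grip.

{"op": "servo_tool", "data": {"increments": [{"slide": [1,1,20],"dr": [0,0,0],"jaw": 0},{"slide": [1,1,40],"dr": [0,0,0],"jaw": 0},{"slide": [1,1,60],"dr": [0,0,0],"jaw": 0},{"slide": [1,1,73],"dr": [0,0,0],"jaw": 0},{"slide": [1,1,73],"dr": [0,0,0],"jaw": 0},{"slide": [1,1,73],"dr": [0,0,0],"jaw": 0.3},{"slide": [1,1,73],"dr": [0,0,0],"jaw": 0.5},{"slide": [1,1,73],"dr": [0,0,0],"jaw": 0.7},{"slide": [1,1,73],"dr": [0,0,0],"jaw": 1},{"slide": [1,1,73],"dr": [0,0,0],"jaw": 1},{"slide": [1,1,73],"dr": [0,0,0],"jaw": 1},{"slide": [1,1,73],"dr": [0,0,0],"jaw": 1},{"slide": [1,1,73],"dr": [0,0,0],"jaw": 1}], "force": 25}}

```text
t: 3.25
tool_pos: [0.6876, -0.0192, 0.3317]
orientation: [-2.22, -2.223, 0.0]
force: [0.5, -0.4, 0.8]
opening: 0.0336
gripper_force: 0.0
```

{"op": "servo_tool", "data": {"increments": [{"slide": [0,0,0],"dr": [0,0,0],"jaw": 1},{"slide": [0,0,0],"dr": [0,0,0],"jaw": 1},{"slide": [0,0,0],"dr": [0,0,0],"jaw": 1},{"slide": [0,0,0],"dr": [0,0,0],"jaw": 1}], "force": 25}}

```text
t: 3.65
tool_pos: [0.6877, -0.0193, 0.3317]
orientation: [2.22, 2.222, 0.0]
force: [0.0, -0.2, -0.4]
opening: 0.031
gripper_force: 25.0
```

{"op": "servo_tool", "data": {"increments": [{"slide": [0,0,-3],"dr": [0,0,0],"jaw": 1},{"slide": [0,0,-8],"dr": [0,0,0],"jaw": 1},{"slide": [0,0,-15],"dr": [0,0,0],"jaw": 1},{"slide": [0,0,-23],"dr": [0,0,0],"jaw": 1},{"slide": [0,0,-31],"dr": [0,0,0],"jaw": 1},{"slide": [0,0,-40],"dr": [0,0,0],"jaw": 1},{"slide": [0,0,-50],"dr": [0,0,0],"jaw": 1},{"slide": [0,0,-60],"dr": [0,0,0],"jaw": 1},{"slide": [0,0,-70],"dr": [0,0,0],"jaw": 1},{"slide": [0,0,-80],"dr": [0,0,0],"jaw": 1},{"slide": [0,0,-90],"dr": [0,0,0],"jaw": 1},{"slide": [0,0,-100],"dr": [0,0,0],"jaw": 1},{"slide": [0,0,-110],"dr": [0,0,0],"jaw": 1},{"slide": [0,0,-115],"dr": [0,0,0],"jaw": 1},{"slide": [0,0,-115],"dr": [0,0,0],"jaw": 1}]}}

```text
t: 5.15
tool_pos: [0.6878, -0.0193, 0.4481]
orientation: [2.219, 2.222, 0.002]
force: [-0.2, 0.1, -1.4]
opening: 0.0314
gripper_force: 25.0
```

```bash
python3 - <<'E'
from h import *
goto([.42,.18,.447],23)
I,D=shot('side','side2'); cv2.imwrite('pics/c2.png',cv2.resize(I[40:280,230:500,::-1],None,fx=2.4,fy=2.4,interpolation=cv2.INTER_CUBIC))
E
```

```text
t 5.15 tool x,y,z [[-0.001, 1.0, -0.0002], [1.0, 0.001, 0.0018], [0.0018, -0.0002, -1.0]] pos [ 0.6878 -0.0193  0.4481]
slide [ 199.6 -267.6    0.6] dr [ 0.0018  0.0005 -0.4004] F [-0.25  0.14 -1.41] 24.99969631433487 0.031351796648760824
```

View pics/c2.png

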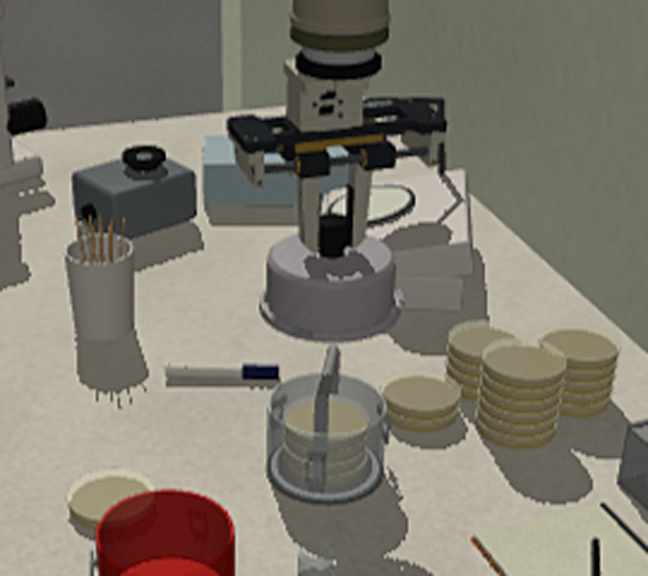

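The lid is clear and level above the jar. The carrier's bar shows at crop (330,360)–(318,420). Next I'll carry the lid to the free spot.

{"op": "servo_tool", "data": {"increments": [{"slide": [6,-8,0],"dr": [0,0,0],"jaw": 1},{"slide": [18,-24,0],"dr": [0,0,0],"jaw": 1},{"slide": [33,-44,0],"dr": [0,0,0],"jaw": 1},{"slide": [51,-68,0],"dr": [0,0,0],"jaw": 1},{"slide": [70,-94,0],"dr": [0,0,0],"jaw": 1},{"slide": [90,-120,0],"dr": [0,0,0],"jaw": 1},{"slide": [110,-147,0],"dr": [0,0,0],"jaw": 1},{"slide": [130,-174,0],"dr": [0,0,0],"jaw": 1},{"slide": [150,-200,0],"dr": [0,0,0],"jaw": 1},{"slide": [168,-224,15],"dr": [0,0,0],"jaw": 1},{"slide": [183,-245,30],"dr": [0,0,0],"jaw": 1},{"slide": [194,-260,50],"dr": [0,0,0],"jaw": 1},{"slide": [200,-268,70],"dr": [0,0,0],"jaw": 1},{"slide": [200,-268,90],"dr": [0,0,0],"jaw": 1},{"slide": [200,-268,110],"dr": [0,0,0],"jaw": 1},{"slide": [200,-268,130],"dr": [0,0,0],"jaw": 1},{"slide": [200,-268,145],"dr": [0,0,0],"jaw": 1},{"slide": [200,-268,160],"dr": [0,0,0],"jaw": 1},{"slide": [200,-268,170],"dr": [0,0,0],"jaw": 1},{"slide": [200,-268,170],"dr": [0,0,0],"jaw": 1}]}}

```text
t: 7.2
tool_pos: [0.4182, 0.1803, 0.2748]
orientation: [-2.219, -2.222, 0.005]
force: [-0.6, -0.1, -1.5]
opening: 0.0317
gripper_force: 25.0
```

```bash
python3 - <<'E'
from h import *
goto([.42,.18,.2527],0)
I,D=shot('side','side3'); 
I,D=shot('top','top3')
cv2.imwrite('pics/c3.png',cv2.resize(I[100:340,130:430,::-1],None,fx=2.4,fy=2.4,interpolation=cv2.INTER_CUBIC))
# bar: points above rim height near jar
for n,t in(('top','top3'),('side','side3')):
    W=cloud(n,np.load(t+'.npy')); m=(W[...,2]>.108)&(W[...,2]<.14)&(np.hypot(W[...,0]-.687,W[...,1]+.02)<.07)
    P=W[m]; c=P.mean(0); u,s,v=np.linalg.svd(P[:,:2]-c[:2]); a=(P[:,:2]-c[:2])@v[0]; mid=c[:2]+v[0]*(a.max()+a.min())/2
    print(n,len(P),'mid',mid,'len',np.ptp(a),'ang',np.degrees(np.arctan2(v[0][1],v[0][0])),'z',np.percentile(P[:,2],[5,50,95]))
E
```

```text
t 7.2 tool x,y,z [[-0.0012, 1.0, -0.001], [1.0, 0.0012, -0.0033], [-0.0033, -0.001, -1.0]] pos [0.4182 0.1803 0.2748]
slide [-0.3  1.9 22.1] dr [-0.0033  0.001   0.0012] F [-0.65 -0.13 -1.46] 24.999772310256958 0.03169965273825699
top 152 mid [ 0.68771188 -0.01655666] len 0.10093911810655513 ang -115.76081753912486 z [0.1192974  0.12587394 0.12963616]
side 150 mid [ 0.6887479  -0.02084437] len 0.10553282469112904 ang -116.43256261800965 z [0.11079367 0.12624469 0.12931382]
```

View pics/c3.png

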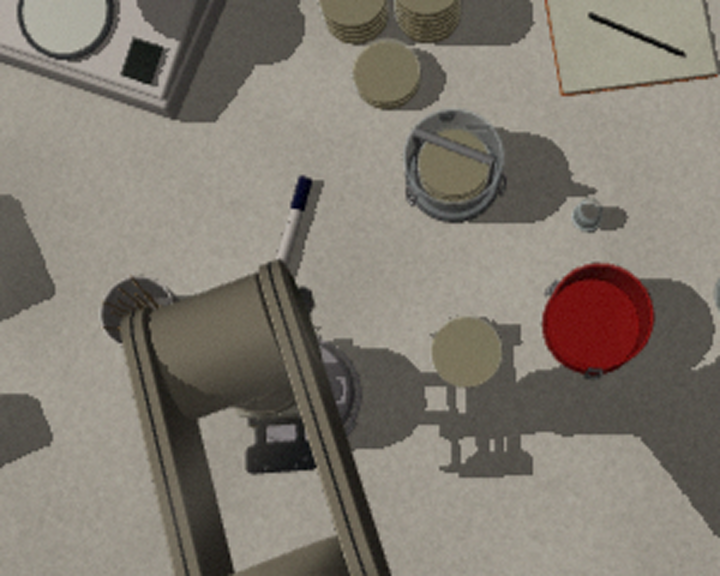

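The lid hangs over clear bench, in view at crop (320,385). The bar in the jar runs at 64° with its middle at (0.688, -0.019). I'll lower the lid slowly now.

{"op": "servo_tool", "data": {"increments": [{"slide": [0,0,7],"dr": [0,0,0],"jaw": 1},{"slide": [0,0,13],"dr": [0,0,0],"jaw": 1},{"slide": [0,0,17],"dr": [0,0,0],"jaw": 1},{"slide": [0,0,18.5],"dr": [0,0,0],"jaw": 1},{"slide": [0,0,19.5],"dr": [0,0,0],"jaw": 1},{"slide": [0,0,20.5],"dr": [0,0,0],"jaw": 1},{"slide": [0,0,20.5],"dr": [0,0,0],"jaw": 1}]}}

```text
t: 8.0
tool_pos: [0.4195, 0.1805, 0.2562]
orientation: [2.22, 2.222, 0.0]
force: [0.4, -0.2, -2.4]
opening: 0.0315
gripper_force: 25.0
```

{"op": "servo_tool", "data": {"increments": [{"slide": [0,0,0.8],"dr": [0,0,0],"jaw": 1},{"slide": [0,0,1.6],"dr": [0,0,0],"jaw": 1},{"slide": [0,0,2],"dr": [0,0,0],"jaw": 1},{"slide": [0,0,2],"dr": [0,0,0],"jaw": 1}]}}

```text
t: 8.4
tool_pos: [0.4194, 0.1805, 0.2542]
orientation: [-2.22, -2.223, 0.0]
force: [-0.0, 0.6, -2.6]
opening: 0.0312
gripper_force: 25.0
```

{"op": "servo_tool", "data": {"increments": [{"slide": [0,0,0.5],"dr": [0,0,0],"jaw": 1},{"slide": [0,0,1],"dr": [0,0,0],"jaw": 1},{"slide": [0,0,1.3],"dr": [0,0,0],"jaw": 1},{"slide": [0,0,1.3],"dr": [0,0,0],"jaw": 1}]}}

```text
t: 8.8
tool_pos: [0.4194, 0.1805, 0.2529]
orientation: [-2.22, -2.223, 0.0]
force: [-0.2, -0.7, -2.7]
opening: 0.0314
gripper_force: 25.0
```

{"op": "servo_tool", "data": {"increments": [{"slide": [0,0,0.4],"dr": [0,0,0],"jaw": 1},{"slide": [0,0,0.8],"dr": [0,0,0],"jaw": 1},{"slide": [0,0,0.8],"dr": [0,0,0],"jaw": 1}]}}

```text
t: 9.1
tool_pos: [0.4195, 0.1805, 0.2526]
orientation: [2.22, 2.223, 0.0]
force: [-2.8, -0.2, 4.5]
opening: 0.0316
gripper_force: 25.0
```

Contact is felt: the force went from -2.7 to +4.5 N. I'll release and rise.

{"op": "servo_tool", "data": {"increments": [{"slide": [0,0,0],"dr": [0,0,0],"jaw": 0.6},{"slide": [0,0,0],"dr": [0,0,0],"jaw": 0.5},{"slide": [0,0,0],"dr": [0,0,0],"jaw": 0.3},{"slide": [0,0,0],"dr": [0,0,0],"jaw": 0.1},{"slide": [0,0,0],"dr": [0,0,0],"jaw": 0},{"slide": [0,0,0],"dr": [0,0,0],"jaw": 0},{"slide": [0,0,-5],"dr": [0,0,0],"jaw": 0},{"slide": [0,0,-15],"dr": [0,0,0],"jaw": 0},{"slide": [0,0,-40],"dr": [0,0,0],"jaw": 0},{"slide": [0,0,-70],"dr": [0,0,0],"jaw": 0},{"slide": [0,0,-110],"dr": [0,0,0],"jaw": 0},{"slide": [0,0,-120],"dr": [0,0,0],"jaw": 0},{"slide": [0,0,-120],"dr": [0,0,0],"jaw": 0}]}}

```text
t: 10.4
tool_pos: [0.4202, 0.1807, 0.3752]
orientation: [2.218, 2.221, 0.008]
force: [0.3, 0.4, -0.9]
opening: 0.0928
gripper_force: 0.0
```

```bash
python3 - <<'E'
from h import *
goto([.688,-.0187,.375],-26)
E
```

```text
t 10.4 tool x,y,z [[-0.001, 1.0, 0.0016], [1.0, 0.001, 0.0053], [0.0053, 0.0016, -1.0]] pos [0.4202 0.1807 0.3752]
slide [-199.7  267.6    1.3] dr [ 0.0048 -0.0028  0.4548] F [ 0.27  0.45 -0.86] 0.0 0.09278213224855904
```

{"op": "servo_tool", "data": {"increments": [{"slide": [-200,267.5,0],"dr": [0,0,0.454],"jaw": 0},{"slide": [-200,267.5,0],"dr": [0,0,0.454],"jaw": 0},{"slide": [-200,267.5,0],"dr": [0,0,0.454],"jaw": 0},{"slide": [-200,267.5,0],"dr": [0,0,0.454],"jaw": 0},{"slide": [-200,267.5,0],"dr": [0,0,0.454],"jaw": 0},{"slide": [-200,267.5,0],"dr": [0,0,0.454],"jaw": 0},{"slide": [-200,267.5,0],"dr": [0,0,0.454],"jaw": 0},{"slide": [-200,267.5,0],"dr": [0,0,0.454],"jaw": 0},{"slide": [-200,267.5,0],"dr": [0,0,0.454],"jaw": 0},{"slide": [-200,267.5,0],"dr": [0,0,0.454],"jaw": 0},{"slide": [-200,267.5,0],"dr": [0,0,0.454],"jaw": 0}]}}

```text
t: 11.5
tool_pos: [0.6864, -0.0182, 0.3721]
orientation: [-2.662, -1.667, 0.0]
force: [-0.0, -0.6, 0.1]
opening: 0.0928
gripper_force: 0.0
```

```bash
python3 - <<'E'
from h import *
I,D=shot('side','side4')
goto([.688,-.0187,.287],-26)
cv2.imwrite('pics/c4.png',cv2.resize(I[40:340,100:500,::-1],None,fx=1.9,fy=1.9,interpolation=cv2.INTER_CUBIC))
W=cloud('side',D); m=(W[...,2]>.108)&(W[...,2]<.14)&(np.hypot(W[...,0]-.687,W[...,1]+.02)<.07)
P=W[m]; c=P.mean(0); u,s,v=np.linalg.svd(P[:,:2]-c[:2]); a=(P[:,:2]-c[:2])@v[0]; print(len(P),c[:2]+v[0]*(a.max()+a.min())/2,np.ptp(a),np.degrees(np.arctan2(v[0][1],v[0][0])))
m=(W[...,2]>.05)&(W[...,2]<.066)&(np.hypot(W[...,0]-.42,W[...,1]-.18)<.1); P=W[m]; print('lid top',len(P),np.percentile(P[:,2],[5,50,95]),P.min(0),P.max(0), np.linalg.lstsq(np.c_[P[:,:2],np.ones(len(P))],P[:,2],rcond=None)[0])
E
```

```text
t 11.55 tool x,y,z [[0.4366, 0.8997, 0.0001], [0.8997, -0.4366, 0.0002], [0.0002, 0.0001, -1.0]] pos [ 0.6865 -0.0183  0.3725]
slide [ 0.2  1.5 85.5] dr [ 0.0002 -0.0001  0.002 ] F [-0.05  0.14  0.8 ] 0.0 0.09334919888823932
150 [ 0.68940976 -0.01962018] 0.10972607640864952 -116.49301479075667
lid top 829 [0.05295481 0.06161826 0.06430923] [0.35806105 0.10821938 0.05009611] [0.47993808 0.23710259 0.06597043] [0.00478508 0.04833768 0.05083434]
```

View pics/c4.png

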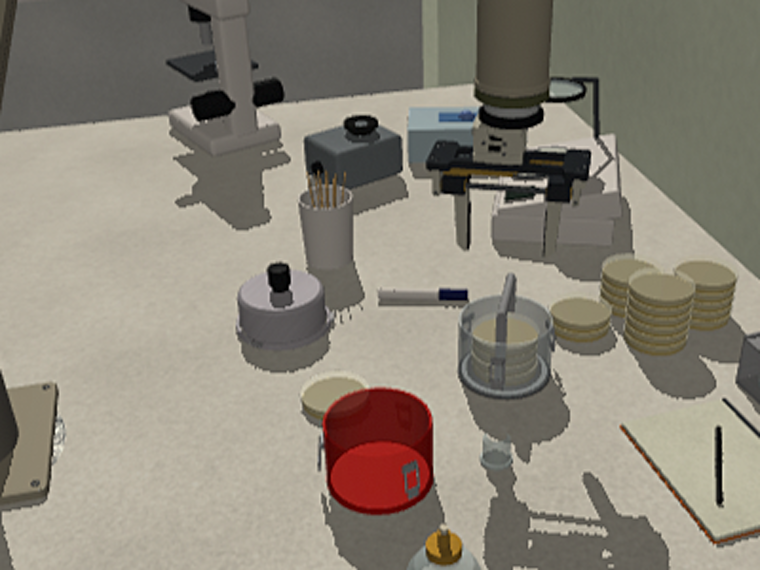

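The lid stands flat and clear at crop (282,310). The gripper is over the bar (505,300) with the fingers either side. I'll descend and close gently.

{"op": "servo_tool", "data": {"increments": [{"slide": [0,1.5,20],"dr": [0,0,0],"jaw": 0},{"slide": [0,1.5,40],"dr": [0,0,0],"jaw": 0},{"slide": [0,1.5,60],"dr": [0,0,0],"jaw": 0.2},{"slide": [0,1.5,75],"dr": [0,0,0],"jaw": 0.4},{"slide": [0,1.5,85],"dr": [0,0,0],"jaw": 0.5},{"slide": [0,1.5,85],"dr": [0,0,0],"jaw": 0.6},{"slide": [0,1.5,85],"dr": [0,0,0],"jaw": 0.7},{"slide": [0,1.5,85],"dr": [0,0,0],"jaw": 0.78},{"slide": [0,1.5,85],"dr": [0,0,0],"jaw": 0.8},{"slide": [0,1.5,85],"dr": [0,0,0],"jaw": 0.81},{"slide": [0,1.5,85],"dr": [0,0,0],"jaw": 0.81},{"slide": [0,1.5,85],"dr": [0,0,0],"jaw": 0.81},{"slide": [0,1.5,85],"dr": [0,0,0],"jaw": 0.81}], "force": 5}}

```text
t: 12.85
tool_pos: [0.6885, -0.02, 0.2872]
orientation: [2.664, 1.666, 0.0]
force: [-0.0, -0.4, -1.0]
opening: 0.0181
gripper_force: 0.0
```

```bash
python3 - <<'E'
from h import *
goto([.688,-.0187,.287],-26)
I,D=shot('side','side5')
u,v=map(int,proj('side',[.688,-.019,.11]))
cv2.imwrite('pics/c5.png',cv2.resize(I[v-70:v+80,u-75:u+75,::-1],None,fx=4,fy=4,interpolation=cv2.INTER_CUBIC))
E
```

```text
t 12.85 tool x,y,z [[0.4377, 0.8991, -0.0], [0.8991, -0.4377, 0.0], [0.0, -0.0, -1.0]] pos [ 0.6885 -0.02    0.2872]
slide [ 0.9 -1.   0.2] dr [0.     0.     0.0008] F [-0.   -0.4  -1.01] 0.0 0.01809645608246916
```

View pics/c5.png

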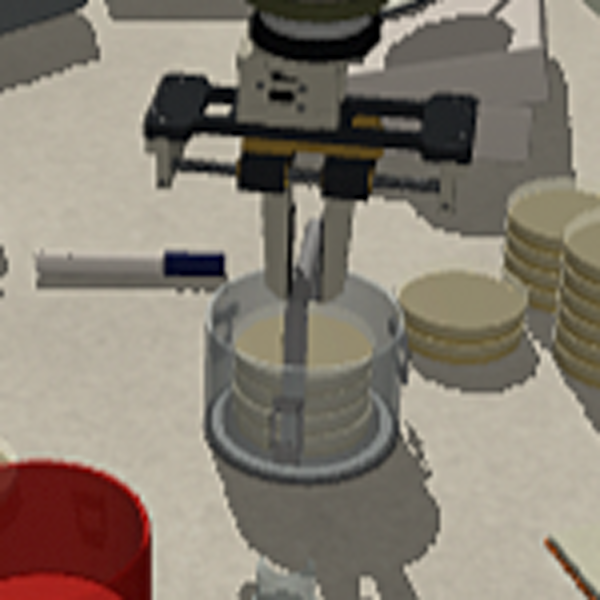

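The bar lies between the fingers (crop 305,240–290,290), and no force has built up at 18 mm opening. I'll close softly, then grip firmly.

{"op": "servo_tool", "data": {"increments": [{"slide": [1,-0.5,0],"dr": [0,0,0],"jaw": 0.81},{"slide": [1,-0.5,0],"dr": [0,0,0],"jaw": 0.82},{"slide": [1,-0.5,0],"dr": [0,0,0],"jaw": 0.83},{"slide": [1,-0.5,0],"dr": [0,0,0],"jaw": 0.84},{"slide": [1,-0.5,0],"dr": [0,0,0],"jaw": 0.85},{"slide": [1,-0.5,0],"dr": [0,0,0],"jaw": 0.86},{"slide": [1,-0.5,0],"dr": [0,0,0],"jaw": 0.87},{"slide": [1,-0.5,0],"dr": [0,0,0],"jaw": 0.88},{"slide": [1,-0.5,0],"dr": [0,0,0],"jaw": 0.9},{"slide": [1,-0.5,0],"dr": [0,0,0],"jaw": 0.92},{"slide": [1,-0.5,0],"dr": [0,0,0],"jaw": 1}], "force": 5}}

```text
t: 14.0
tool_pos: [0.6886, -0.0189, 0.2873]
orientation: [2.663, 1.666, 0.0]
force: [1.1, -1.3, 0.3]
opening: 0.0117
gripper_force: 5.0
```

{"op": "servo_tool", "data": {"increments": [{"slide": [0,0,0],"dr": [0,0,0],"jaw": 1},{"slide": [0,0,0],"dr": [0,0,0],"jaw": 1},{"slide": [0,0,0],"dr": [0,0,0],"jaw": 1},{"slide": [0,0,0],"dr": [0,0,0],"jaw": 1}], "force": 40}}

```text
t: 14.4
tool_pos: [0.6885, -0.0188, 0.2873]
orientation: [2.663, 1.666, 0.0]
force: [1.7, -0.2, 0.8]
opening: 0.0112
gripper_force: 40.0
```

{"op": "servo_tool", "data": {"increments": [{"slide": [0,0,-1],"dr": [0,0,0],"jaw": 1},{"slide": [0,0,-2],"dr": [0,0,0],"jaw": 1},{"slide": [0,0,-4],"dr": [0,0,0],"jaw": 1},{"slide": [0,0,-6],"dr": [0,0,0],"jaw": 1},{"slide": [0,0,-9],"dr": [0,0,0],"jaw": 1},{"slide": [0,0,-12],"dr": [0,0,0],"jaw": 1},{"slide": [0,0,-15],"dr": [0,0,0],"jaw": 1},{"slide": [0,0,-17],"dr": [0,0,0],"jaw": 1},{"slide": [0,0,-18],"dr": [0,0,0],"jaw": 1},{"slide": [0,0,-18],"dr": [0,0,0],"jaw": 1}]}}

```text
t: 15.4
tool_pos: [0.6885, -0.0188, 0.3054]
orientation: [2.663, 1.666, 0.001]
force: [-0.2, -0.0, -4.9]
opening: 0.0106
gripper_force: 40.0
```

```bash
python3 - <<'E'
from h import *
goto([.6885,-.0188,.418],-26); print(read_state()['wrist_torque'])
I,D=shot('side','side6')
u,v=map(int,proj('side',[.688,-.019,.11]))
cv2.imwrite('pics/c6.png',cv2.resize(I[v-70:v+80,u-75:u+75,::-1],None,fx=4,fy=4,interpolation=cv2.INTER_CUBIC))
E
```

```text
t 15.4 tool x,y,z [[0.4376, 0.8992, 0.0002], [0.8992, -0.4376, 0.0004], [0.0004, 0.0, -1.0]] pos [ 0.6885 -0.0188  0.3054]
slide [   0.    -0.  -112.6] dr [ 0.0004 -0.0002  0.0008] F [-0.22 -0.02 -4.87] 39.99849021434784 0.010595480296244898
[-0.09559418 -0.01765215  0.0197203 ]
```

View pics/c6.png

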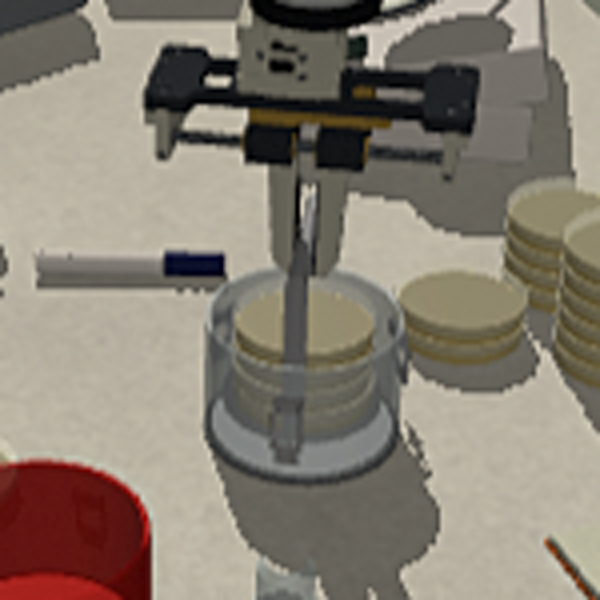

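The carrier is off the floor, hanging straight, with the plates stacked and the jar not moved. I'll continue the slow lift.

{"op": "servo_tool", "data": {"increments": [{"slide": [0,0,-2],"dr": [0,0,0],"jaw": 1},{"slide": [0,0,-5],"dr": [0,0,0],"jaw": 1},{"slide": [0,0,-9],"dr": [0,0,0],"jaw": 1},{"slide": [0,0,-14],"dr": [0,0,0],"jaw": 1},{"slide": [0,0,-20],"dr": [0,0,0],"jaw": 1},{"slide": [0,0,-27],"dr": [0,0,0],"jaw": 1},{"slide": [0,0,-34],"dr": [0,0,0],"jaw": 1},{"slide": [0,0,-41],"dr": [0,0,0],"jaw": 1},{"slide": [0,0,-49],"dr": [0,0,0],"jaw": 1},{"slide": [0,0,-57],"dr": [0,0,0],"jaw": 1},{"slide": [0,0,-65],"dr": [0,0,0],"jaw": 1},{"slide": [0,0,-73],"dr": [0,0,0],"jaw": 1},{"slide": [0,0,-81],"dr": [0,0,0],"jaw": 1},{"slide": [0,0,-88],"dr": [0,0,0],"jaw": 1},{"slide": [0,0,-95],"dr": [0,0,0],"jaw": 1},{"slide": [0,0,-101],"dr": [0,0,0],"jaw": 1},{"slide": [0,0,-106],"dr": [0,0,0],"jaw": 1},{"slide": [0,0,-110],"dr": [0,0,0],"jaw": 1},{"slide": [0,0,-112],"dr": [0,0,0],"jaw": 1},{"slide": [0,0,-112],"dr": [0,0,0],"jaw": 1}]}}

```text
t: 17.45
tool_pos: [0.6885, -0.0188, 0.4174]
orientation: [2.663, 1.666, 0.001]
force: [-0.4, -0.1, -3.8]
opening: 0.0106
gripper_force: 40.0
```

{"op": "servo_tool", "data": {"increments": [{"slide": [0,0,0],"dr": [0,0,0],"jaw": 1},{"slide": [0,0,0],"dr": [0,0,0],"jaw": 1},{"slide": [0,0,0],"dr": [0,0,0],"jaw": 1},{"slide": [0,0,0],"dr": [0,0,0],"jaw": 1},{"slide": [0,0,0],"dr": [0,0,0],"jaw": 1},{"slide": [0,0,0],"dr": [0,0,0],"jaw": 1}]}}

```text
t: 18.05
tool_pos: [0.6885, -0.0188, 0.4171]
orientation: [-2.663, -1.666, 0.0]
force: [-0.2, 0.6, -4.6]
opening: 0.011
gripper_force: 40.0
```

```bash
python3 - <<'E'
from h import *
I,D=shot('side','side7'); goto([.6885,-.0188,.418],-26)
u,v=map(int,proj('side',[.688,-.019,.14]))
cv2.imwrite('pics/c7.png',cv2.resize(I[v-85:v+115,u-100:u+100,::-1],None,fx=3,fy=3,interpolation=cv2.INTER_CUBIC))
# plate top plane
W=cloud('side',D); m=(W[...,2]>.185)&(W[...,2]<.21)&(np.hypot(W[...,0]-.6885,W[...,1]+.019)<.05)&(I[...,0].astype(int)-I[...,2]>15); P=W[m]
P=P[abs(P[:,2]-np.median(P[:,2]))<.006]; print(len(P),np.median(P[:,2]),np.linalg.lstsq(np.c_[P[:,:2],np.ones(len(P))],P[:,2],rcond=None)[0])
E
```

```text
t 18.1 tool x,y,z [[0.4377, 0.8991, -0.0], [0.8991, -0.4377, -0.0], [-0.0, -0.0, -1.0]] pos [ 0.6885 -0.0188  0.4171]
slide [ 0.   0.  -0.9] dr [-0.      0.      0.0008] F [ 0.54  0.18 -4.58] 39.99801456928253 0.010659624710742157
488 0.19998327668203178 [0.01336293 0.02121059 0.19113483]
```

View pics/c7.png

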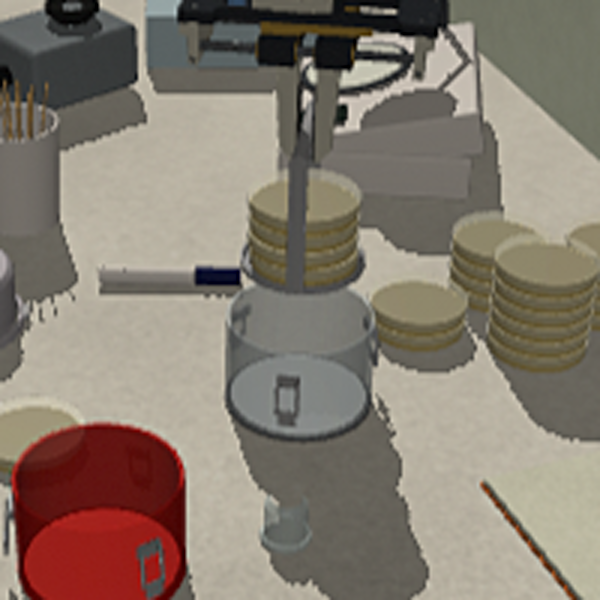

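The carrier hangs level over the empty jar (crop 303,240) with four plates stacked. Its base is at about 0.135 m, 5 cm above the rim. The jar and the other things are where they were.

```bash
python3 -c "
from plant import *
print(close_job())"
```

```text
the job is handed in; nothing more can be done
None
```

The job is handed in: the lid is flat on free bench, and the gripper holds the carrier level over the jar with its four plates still stacked, its base about 5 cm above the rim.

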